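# Load the tube block into the block heater and shut its hood

## Task

The aluminium tube block has been stood on end to drain on the shelf of the block heater. Tip it over the steel lip onto the heating plate without picking it up, and push it right in until it lies flat on the plate behind the lip, bores upward. Then close the splash hood over it with its hand lever, squeezing the release button in the grip to free the latch, and leave everything else standing where it is.

Things in the scene. Friction and masses are not known exactly. Their poses are not given: they have to be found in the camera images.
- heater: block heater, red housing 295 x 240 mm, fixed; its shelf end points to the robot's left, give or take 17 degrees. Origin at bench height, x from shelf to rear (robot's right), y away from the robot. In its frame, mm: shelf x -155 to -60, top z 50; plate x -52 to 56, y +-52, top z 60; side guides at y +-52 to 58, top z 70; rear stop face x 56, top z 88; hood shaft (along y) at x 85, z 100
- lip: fixed steel lip across the heater between shelf and plate, 8 x 116 x 14 mm: heater x -60 to -52, top at z 64, so 14 mm above the shelf and 4 mm above the plate; origin at the middle of its foot, axes as the heater's
- plate_mid (a point): middle of the heating plate's top face, where the block has to lie (108 mm from lip to rear stop)
- block: aluminium tube block, 45 x 70 x 100 mm (x, y, z), 0.6 to 0.95 kg, standing on its 45 x 70 end, 3 to 17 mm short of the lip; 15 bores of 13 mm in its -x face, away from the lip. Origin at the centre of that end, z along its length. Home, it lies with its x axis down and z axis to the rear, 8 mm of play between lip and rear stop: origin at heater x -52 to -44, z 82.5
- block_foot (a point): on the block: middle of the lower edge next to the lip (22.5 mm along the block's x from its origin). Pushed high up, the block stops with this edge at the lip, rolls over the lip's top edge, goes over by itself past about 33 degrees, and comes to lie across the lip with this end 20 to 40 mm in front of it
- hood_front (a point): lower edge of the hood's front wall, at its middle; the hood is 125 mm wide. Raised, it hangs over the lip at heater x -60, z 175, the wall rising rearward from there to x -23, z 223. A tool held upright cannot push the block home in front of it; one leaning back 30 to 40 degrees (its top towards the shelf end) can
- hood (a joint): angle of clear-topped splash hood and hand lever about the shaft: 0 raised and latched (start), 0.65 rad closed; growing brings the lever down over the plate, towards the shelf end. The stiff hinge (about 0.7 N m) stays where it is left; latched, it does not turn. It cannot shut over a block that sticks out more than about 15 mm in front of the lip
- lever_grip (a point): middle of the black grip of the hand lever, on the hood's far (+y) side, 173 mm from the shaft: heater x 27, y 78, z 263 raised; x -60, y 78, z 195 closed. The grip is 24 mm wide (y), 22 mm thick, 80 mm long along the lever, which leans 2 degrees towards the shelf raised and 39 degrees closed. It is gripped across heater y
- release (a joint): how far the release button is pressed: 0 out, 0.0065 m fully in; the latch is free beyond about 0.0052 m. Spring 4 N at first, 9 N fully in. It is needed only to get the lever past its first 0.4 rad
- release_pad (a point): face of the release button, a steel pad 14 x 36 mm in the outer (+y) side of the grip at its middle, standing 7 mm proud and pressed toward heater -y: the grip measures 31 mm across there, 24.5 mm squeezed
- vial_a: amber vial with black cap, 24 mm diameter, 52 mm tall, standing on the far end of the drain shelf; origin under its centre
- vial_b: the same kind of vial on the near end of the drain shelf
- tube_rack: white rack with capped tubes, 60 x 170 x 112 mm, right of the heater; origin under its centre
- reagent_bottle: amber bottle with black cap, 64 mm diameter, 165 mm tall, left of the heater; origin under its centre
- solvent_bottle: white bottle, 72 mm diameter, 150 mm tall, left; origin under its centre
- beaker: glass beaker, 72 mm diameter, 95 mm tall, left; origin under its centre
- spatula: flat steel laboratory spatula lying on the bench at the right, 190 x 20 x 5 mm; origin under its middle
Mind the look-alikes: they are no part of the job. Several things have the shape of the block; the one meant has the colours described above.

How it is judged:
By the outcome, as a careful person would: the job done as asked, in the order asked, and still so for the second after the job is handed in, with the robot touching nothing.
It also fails if it takes over 61 s, if anything falls off the work surface, if the arm or the gripper's body presses on something with over 40 N, if the wrist force passes 120 N, or if a joint passes its speed limit or range.

## Robot

A 6-joint arm with a two-finger parallel gripper is mounted at the origin on the work surface. World frame = base frame: x ahead of the robot, y to its left, z up, the work surface at z = 0. Lengths are in m, angles in degrees, forces in N, time in s.
With the tool pointing down it reaches from about 0.325 to 0.85 m from the base axis. Payload 15.5 kg.
Tool frame: the origin (TCP) lies midway between the tips of the shut fingers; the grasp point (between the pads) lies 19 mm behind it; z points along the fingers, y is the line along which they close (so a half turn about z gives the same grasp; the last joint's range is limited). The gripper opens to 91 mm and grips with 3 to 60 N. Pads are 32 mm wide; open, the fingers measure 118 mm over their backs; the gripper's body (76 mm by 178 mm) begins 60 mm behind the grasp point.
Start: joints at [-69.185, 28.281, 77.091, -0, 74.628, -5.472], TCP at [0.277, -0.56, 0.214] pointing down, gripper open.
Joint ranges: [-166.48, 166.48], [-47.26, 123.95], [12.59, 153.08], [-70.14, 250.14], [6.76, 159.57], [-176.63, 176.63]. Speed limits (degrees/s): [108.29, 108.29, 147.25, 172.46, 172.46, 172.46].

## Interface

Orientations are given as a 3x3 rotation matrix whose columns are the frame's x, y, z axes.
In Python, from bench import ctrl gives the robot as it stands. The module is installed in compiled form; this text tells all that it offers. Calls block until the motion is done:
- ctrl.goto(position, orientation): joint-space move of the TCP to a pose.
- ctrl.move_l(position, vel=0.15, ori=None, contact_N=None): straight line of the TCP; ori=None keeps the orientation; vel is the mean speed in m/s. With contact_N (N) it stops when the force on the tool has changed by that much, and returns True; else False.
- ctrl.movej(angles): joint-space move.
- ctrl.command_gripper(opening): opening from 0.0 (shut) to 1.0 (fully open); the grip force is fixed at half the most; returns when the fingers have stopped.
- ctrl.sleep(seconds).
- ctrl.ik(position, orientation): joint angles nearest the present ones, or None.
- ctrl.read_camera(name): name is "scene" or "side" or "wrist"; returns the picture (420x560x3 uint8, blue, green, red); there is no depth.
- ctrl.camera_params(name): a dict with "fx", "fy", "cx", "cy" (pixels), "pose" (4x4, takes a point from camera to world coordinates); the wrist camera has in their place "T_tool_cam" (4x4, takes a point from camera to tool coordinates, whose origin is the TCP and whose axes are the flange's). Camera axes: x right, y up, looking along -z (the intrinsics and any distortion apply to the point x, -y, -z); pixel columns grow to the right and rows downward; lengths in m; the calibration is good to about 2 mm. A picture is of the moment at which its call begins: read the wrist's pose just before it. camera_params takes no time and is no camera call.
A pose or a line that the arm cannot do raises ctrl.MotionError and nothing moves.
- ctrl.sign_off(): hands the job in; it is judged then, once.
Readings, each from a call of its own:
- ctrl.current_t(): time.
- ctrl.current_q(): joint angles.
- ctrl.current_dq(): joint speeds.
- ctrl.current_effort(): joint torques, N m.
- ctrl.current_tool_pos(): TCP position.
- ctrl.current_eef_rot(): TCP orientation.
- ctrl.current_contact_force(): force on the tool from outside, world axes, zero at the start.
- ctrl.current_wrist_torque(): the same for the moment, N m.
- ctrl.current_grip_width(): opening from 0.0 (shut) to 1.0 (fully open).
- ctrl.current_grasp_force(): force on a finger pad.
Only numpy, scipy, OpenCV 4.12 (cv2) and the standard library are available. Lean on these libraries where they do the work, as an engineer would, in place of code of your own. Each camera call takes 0.05 s, during which the arm holds its last target. There are 200 camera calls.

## Working session

There is one attempt and no reset: what is moved stays moved. The work goes in short steps, each a Python script; the robot and the scene stay as the last script left them, time stands still between calls to the robot, and variables do not carry over. Pictures are saved under pics/ and viewed, at most 10 in all, crops included, and the job is handed in when it is done.

```bash
mkdir -p pics && python3 - <<'E'
from bench import ctrl
import cv2,numpy as np
np.set_printoptions(precision=4,suppress=True)
for n in("scene","side"):
    im=ctrl.read_camera(n);cv2.imwrite(f"pics/{n}0.png",cv2.resize(im,(800,600),interpolation=cv2.INTER_CUBIC))
for n in("scene","side","wrist"): print(n,ctrl.camera_params(n))
print(ctrl.current_eef_rot(),ctrl.current_t())
E
```

```text
scene {'fx': 395.7106882004161, 'fy': 395.7106882004161, 'cx': 284.2800449436853, 'cy': 207.90249727072919, 'pose': array([[ 0.536 , -0.6373,  0.5537,  1.2239],
       [ 0.8442,  0.4087, -0.3468, -0.4057],
       [-0.0053,  0.6533,  0.7571,  1.0458],
       [ 0.    ,  0.    ,  0.    ,  1.    ]])}
side {'fx': 431.7796120390247, 'fy': 431.7796120390247, 'cx': 278.53905388162786, 'cy': 201.14637554755691, 'pose': array([[-0.8585,  0.2472, -0.4493,  0.1003],
       [-0.5128, -0.4048,  0.7571,  0.792 ],
       [ 0.0053,  0.8804,  0.4743,  0.6854],
       [ 0.    ,  0.    ,  0.    ,  1.    ]])}
wrist {'fx': 318.53550270187134, 'fy': 318.53550270187134, 'cx': 284.0824965884831, 'cy': 202.17376039643213, 'T_tool_cam': array([[ 0.0014,  0.9559,  0.2936,  0.084 ],
       [ 1.    , -0.0012, -0.0008, -0.0001],
       [-0.0004,  0.2936, -0.9559, -0.1718],
       [ 0.    ,  0.    ,  0.    ,  1.    ]])}
[[ 0.8966  0.4428 -0.0004]
 [ 0.4428 -0.8966  0.001 ]
 [ 0.0001 -0.0011 -1.    ]] 0.1
```

View pics/scene0.png

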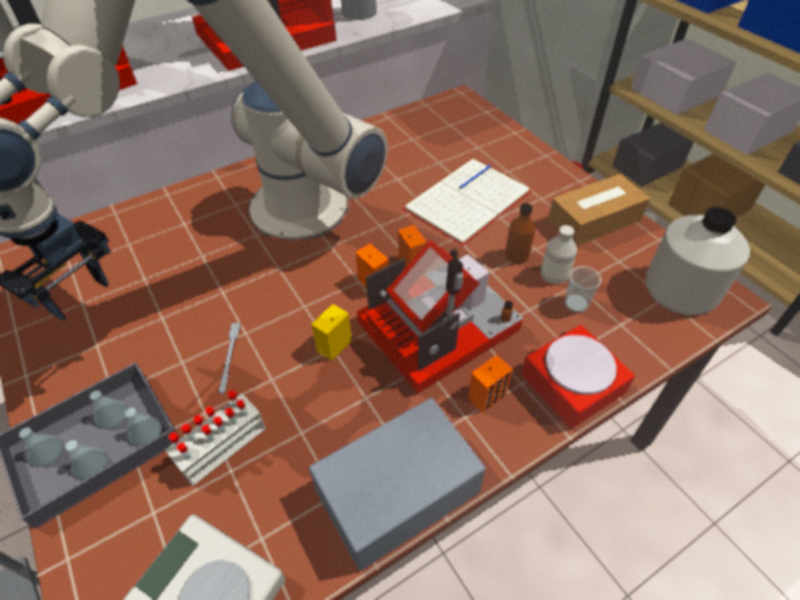

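View pics/side0.png

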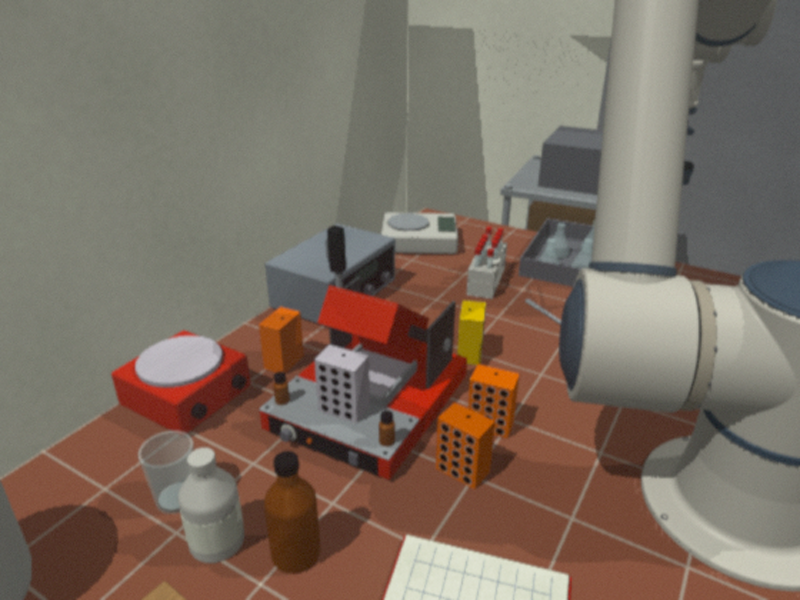

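The scene view shows the heater around (440,320) with its shelf end to the right of the picture; the aluminium block is at (470,280). In the side view the block is at (342,385), the vials at (280,388) and (386,428), and the grip at (336,248). Next I'll take enlarged crops for measuring.

```bash
python3 - <<'E'
from bench import ctrl
import cv2,numpy as np
for n,(a,b,w,h) in {"scene":(240,155,150,112),"side":(170,150,200,150)}.items():
    im=np.mean([ctrl.read_camera(n).astype(float) for _ in range(3)],axis=0).astype(np.uint8)
    c=cv2.resize(im[b:b+h,a:a+w],(800,int(h*800/w)),interpolation=cv2.INTER_LANCZOS4)
    cv2.imwrite(f"pics/{n}1.png",c)
E
```

```text
(no output)
```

View pics/scene1.png

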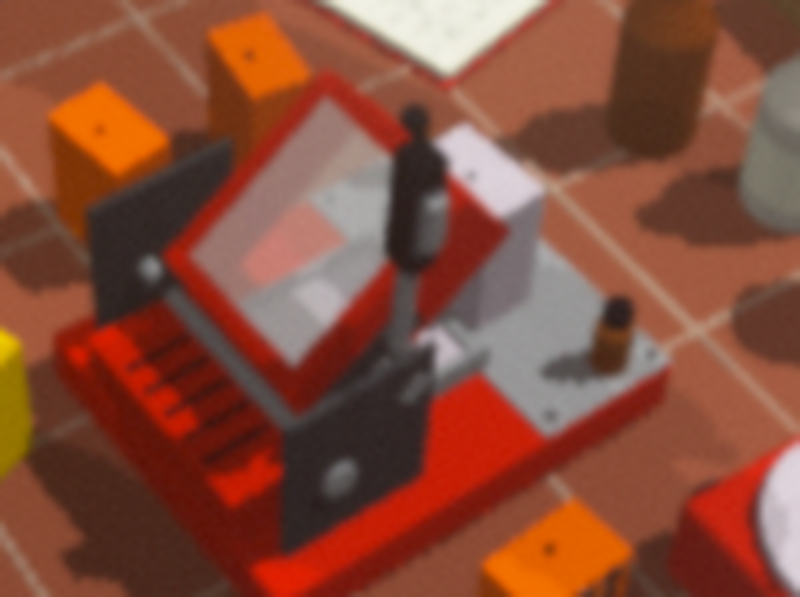

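View pics/side1.png

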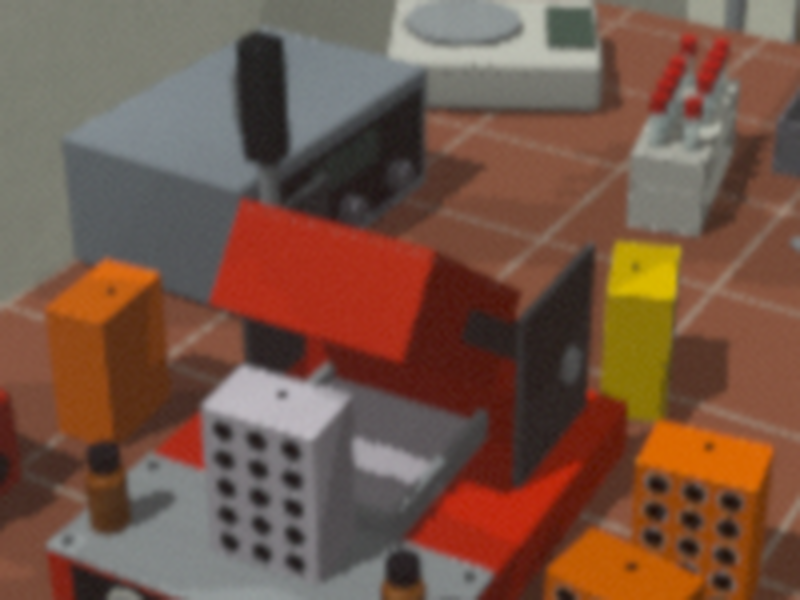

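The crops give usable corners: hood front wall in side1 at (213,303), (405,360), (243,200), (437,252). The block's top is at (205,405), (315,437), (355,390), (243,367). The shelf corner is at (50,545) in side1 and (668,360) in scene1. Now I'll fit the poses.

```bash
cat > h.py <<'E'
from bench import ctrl
import numpy as np, cv2
from scipy.optimize import least_squares
np.set_printoptions(precision=4,suppress=True)
CROP={"scene":(240,155,150/800),"side":(170,150,.25)}
def px(n,u,v):
    a,b,s=CROP[n]; return np.array([a+(u+.5)*s-.5,b+(v+.5)*s-.5])
def proj(n,P,par=None):
    c=ctrl.camera_params(n) if par is None else par
    T=np.linalg.inv(c["pose"]); p=T[:3,:3]@P+T[:3,3]
    return np.array([c["cx"]+c["fx"]*p[0]/-p[2], c["cy"]-c["fy"]*p[1]/-p[2]])
def Rz(a): c,s=np.cos(a),np.sin(a); return np.array([[c,-s,0],[s,c,0],[0,0,1]])
def fit(obs,x0):
    par={n:ctrl.camera_params(n) for n in("scene","side")}
    f=lambda q:np.concatenate([proj(n,Rz(q[2])@(np.array(P)/1e3)+[q[0],q[1],0],par[n])-px(n,*uv) for n,P,uv in obs])
    r=least_squares(f,x0,loss="soft_l1"); return r.x,r.fun.reshape(-1,2)
E
python3 - <<'E'
from h import *
H=[("side",(-155,120,50),(50,545)),("scene",(-155,120,50),(668,360)),
("side",(-60,62.5,175),(213,303)),("side",(-60,-62.5,175),(405,360)),("side",(-23,62.5,223),(243,200)),("side",(-23,-62.5,223),(437,252)),
("scene",(-23,62.5,223),(508,232)),("scene",(-23,-62.5,223),(325,72)),("side",(27,78,263),(262,97)),("scene",(27,78,263),(415,203))]
q,r=fit(H,[.55,.05,-1.57]);print(q,np.degrees(q[2]));print(r)
B=[("side",(-22.5,35,150),(205,405)),("side",(-22.5,-35,150),(315,437)),("side",(22.5,-35,150),(355,390)),("side",(22.5,35,150),(243,367)),
("side",(-22.5,-35,50),(318,580)),("side",(-22.5,35,50),(215,548)),("scene",(-22.5,-35,150),(463,123)),("scene",(-22.5,35,150),(545,188)),("scene",(22.5,35,150),(500,228)),("scene",(-22.5,35,50),(528,302))]
b,r=fit(B,[.55,.15,-1.57]);print(b,np.degrees(b[2]));print(r)
print("block in heater mm",1e3*(Rz(q[2]).T@(np.array([b[0],b[1],0])-[q[0],q[1],0])),np.degrees(b[2]-q[2]))
for n,uv in (("side",(108,525)),("scene",(610,370))): print(fit([(n,(0,0,50),uv)],[b[0],b[1],0])[0])
E
```

```text
[ 0.5754  0.0778 -1.5057] -86.26849201057283
[[-1.4231 -0.5016]
 [ 0.6069 -0.8302]
 [-0.7697 -0.1881]
 [ 0.1622 -0.2718]
 [-0.3682 -0.0483]
 [ 0.1577 -0.3506]
 [-8.2334 -6.2441]
 [-0.7573 -0.6477]
 [ 0.1065  0.1694]
 [-0.1661  0.4697]]
[ 0.5692  0.1687 -1.4563] -83.43923382957996
[[-1.2034 -0.6485]
 [ 0.0718 -0.6317]
 [-0.2877  0.0495]
 [-0.2383 -1.6292]
 [ 0.5796  0.6541]
 [-1.0832  0.0724]
 [-0.2031 -0.3897]
 [-0.2112 -0.2719]
 [-2.3214 -1.0185]
 [-0.1833 -0.8044]]
block in heater mm [-91.0819  -0.2367   0.    ] 2.829258180992868
[0.6647 0.2092 0.    ]
[0.6738 0.2021 0.    ]
```

```bash
cat >> h.py <<'E'
Q=np.array([0.5754,0.0778,-1.5057])
try: Q=np.load("Q.npy")
except Exception: pass
def W(x,y,z): return Rz(Q[2])@(np.array([x,y,z])/1e3)+[Q[0],Q[1],0]
def O(L,s=1):
    L=np.radians(L); z=np.array([np.sin(L),0,-np.cos(L)]); y=np.array([0,-s,0.]); return Rz(Q[2])@np.c_[np.cross(y,z),y,z]
def hp(): return 1e3*(Rz(Q[2]).T@(np.array(ctrl.current_tool_pos())-[Q[0],Q[1],0]))
def snap(n,f,c=None,w=800):
    im=ctrl.read_camera(n)
    if c: im=im[c[1]:c[1]+c[3],c[0]:c[0]+c[2]]
    cv2.imwrite("pics/"+f,cv2.resize(im,(w,int(im.shape[0]*w/im.shape[1])),interpolation=cv2.INTER_CUBIC))
E
python3 - <<'E'
from h import *
H=[("side",(-155,120,50),(50,545)),("scene",(-155,120,50),(668,360)),
("side",(-60,62.5,175),(213,303)),("side",(-60,-62.5,175),(405,360)),("side",(-23,62.5,223),(243,200)),("side",(-23,-62.5,223),(437,252)),
("scene",(-60,62.5,175),(508,232)),("scene",(-23,-62.5,223),(325,72)),("side",(27,78,263),(262,97)),("scene",(27,78,263),(415,203))]
q,r=fit(H,[.55,.05,-1.57]);print(q,np.degrees(q[2]),np.abs(r).max(1));
for s in (1,-1):
  for p,L in (((-150,0,300),35),((-150,0,128),35),((-69,0,142),35),((-61,0,75),35),((27,78,244),2),((-48,78,180),39)):
    print(s,p,ctrl.ik(W(*p),O(L,s)))
E
```

```text
[ 0.575   0.0778 -1.5082] -86.41145533637936 [1.3236 0.788  0.6275 0.2414 0.1929 0.2865 0.6221 0.7949 0.3315 0.401 ]
1 (-150, 0, 300) [  32.9642   33.612    63.5233  -30.5623  100.1489 -151.5983]
1 (-150, 0, 128) [  32.9642   42.8554   73.6805  -30.2572   83.3763 -141.8084]
1 (-69, 0, 142) [  26.7992   39.0263   79.9463  -32.5889   78.4535 -145.2368]
1 (-61, 0, 75) [  26.152    43.7604   82.8172  -33.9285   71.793  -141.3947]
1 (27, 78, 244) None
1 (-48, 78, 180) [  24.2876   42.5321   67.4767  -36.1745   86.6599 -151.7995]
-1 (-150, 0, 300) [ 32.9642  33.612   63.5233 -30.5623 100.1489  28.4017]
-1 (-150, 0, 128) [ 32.9642  42.8554  73.6805 -30.2572  83.3763  38.1916]
-1 (-69, 0, 142) [ 26.7992  39.0263  79.9463 -32.5889  78.4535  34.7632]
-1 (-61, 0, 75) [ 26.152   43.7604  82.8172 -33.9285  71.793   38.6053]
-1 (27, 78, 244) [ 0.7538 29.6214 69.756  -2.0249 80.5246 -2.6442]
-1 (-48, 78, 180) [ 24.2876  42.5321  67.4767 -36.1745  86.6599  28.2005]
```

```bash
python3 - <<'E'
from h import *
np.save("Q.npy",np.array([0.575,0.0778,-1.5082])); Q[:]=[0.575,0.0778,-1.5082]
p=np.array(ctrl.current_tool_pos()); p[2]=.45
ctrl.move_l(p,.3); ctrl.command_gripper(.15)
ctrl.goto(W(-150,0,330),O(35)); print(ctrl.current_t())
ctrl.move_l(W(-145,0,128),.2); print(ctrl.current_t(),hp(),ctrl.current_contact_force())
snap("side","a.png",(130,100,280,210))
E
```

```text
5.5667
6.725 [-145.2433    0.5863  129.0919] [ 0.6987  0.4969 -0.7705]
```

View pics/a.png

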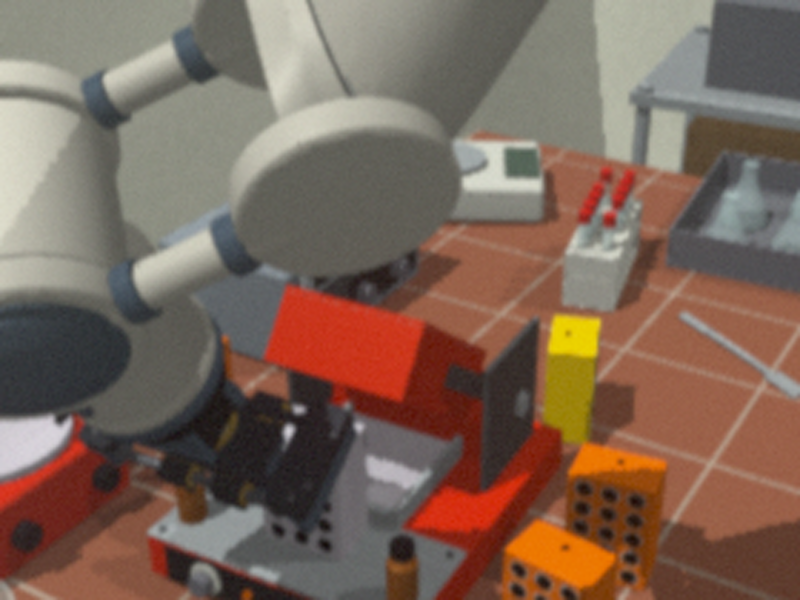

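The fingers sit behind the upper bored face of the block, clear of the vials. Now I'll tip it.

```bash
python3 - <<'E'
from h import *
f0=np.array(ctrl.current_contact_force())
def go(x,z,v):
    h=ctrl.move_l(W(x,0,z),v,contact_N=35); f=Rz(Q[2]).T@(np.array(ctrl.current_contact_force())-f0)
    print(round(ctrl.current_t(),2),(x,z),hp(),f,h); return h
go(-128,128,.06); go(-118,128,.04)
for th in (10,20,28,34,39):
    t=np.radians(th); x=-60-45*np.cos(t)+74*np.sin(t)-13; z=64+74*np.cos(t)+45*np.sin(t)-10
    if go(x,z,.05): break
ctrl.sleep(.5); snap("side","b.png",(130,100,280,210))
E
```

```text
7.21 (-128, 128) [-127.6671    0.0627  128.2011] [-1.4036 -0.0341 -0.0592] False
7.61 (-118, 128) [-117.763    -0.049   127.9885] [-1.068   0.931   0.3079] False
8.06 (np.float64(-104.46638373819651), np.float64(134.68994171791525)) [-104.1712    0.0254  134.9278] [-0.1031  0.5525  1.7424] False
8.51 (np.float64(-89.9766773292664), np.float64(138.9281603878123)) [-89.6654  -0.0104 139.0349] [-0.7322  0.4745  0.9556] False
8.9 (np.float64(-77.9917460324958), np.float64(140.46434219692568)) [-77.6995  -0.0473 140.5401] [-1.5703 -0.676   0.304 ] False
9.23 (np.float64(-68.9264159081416), np.float64(140.5124610252567)) [-68.5901  -0.0664 140.5307] [-0.1591  0.2719 -0.0407] False
9.53 (np.float64(-61.40185932787572), np.float64(139.82821874505854)) [-61.0826  -0.0797 139.8146] [-0.931  -0.5364  1.0899] False
```

View pics/b.png

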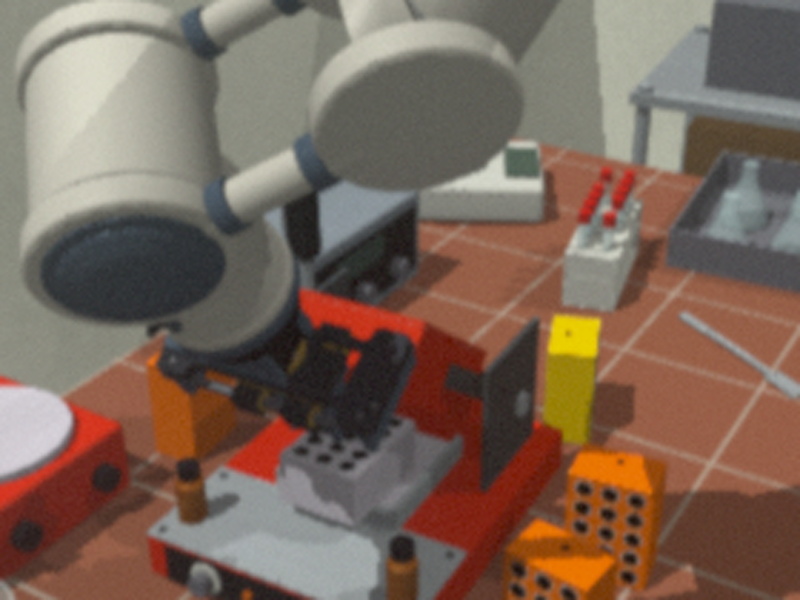

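The block has tipped and lies across the lip, its front end at about (330,500), bores up, vials untouched. Before lowering behind it I'll check how far the bottles are.

```bash
python3 - <<'E'
from h import *
c=ctrl.camera_params("side")
for nm,u,v in (("reag",291,560),("solv",214,548),("beak",170,500)):
    d=c["pose"][:3,:3]@np.array([(u*.7-c["cx"])/c["fx"],-(v*.7-c["cy"])/c["fy"],-1]); o=c["pose"][:3,3]
    P=o-d*o[2]/d[2]; print(nm,P,1e3*(Rz(Q[2]).T@(P-[Q[0],Q[1],0])))
# block front bottom corners -> front end location (view b: 800/280 scale, offset 130,100), z~64
for u,v,z in((281,462,.109),(383,500,.109)):
    d=c["pose"][:3,:3]@np.array([(130+u*.35-c["cx"])/c["fx"],-(100+v*.35-c["cy"])/c["fy"],-1]); o=c["pose"][:3,3]
    P=o+d*(z-o[2])/d[2]; print(1e3*(Rz(Q[2]).T@(P-[Q[0],Q[1],0])))
E
```

```text
reag [0.4879 0.404  0.    ] [-331.009   -66.4747    0.    ]
solv [0.586  0.4419 0.    ] [-362.6502   33.7486    0.    ]
beak [0.6992 0.4157 0.    ] [-329.4948  145.0713    0.    ]
[-95.503   26.8929 109.    ]
[-100.1056  -66.6354  109.    ]
```

```bash
python3 - <<'E'
from h import *
ctrl.move_l(W(-130,0,142),.15); ctrl.command_gripper(.3)
ctrl.move_l(W(-130,0,75),.12)
f0=np.array(ctrl.current_contact_force())
for x in (-100,-85,-70,-63,-59,-56,-54):
    h=ctrl.move_l(W(x,0,75),.04,contact_N=25); f=Rz(Q[2]).T@(np.array(ctrl.current_contact_force())-f0)
    print(round(ctrl.current_t(),2),x,hp(),f,h)
    if h: break
ctrl.move_l(W(-125,0,80),.12); ctrl.move_l(W(-150,0,250),.25)
snap("side","c.png",(180,170,180,135)); snap("scene","c2.png",(240,155,150,112)); print(ctrl.current_t())
E
```

```text
12.72 -100 [-100.0452    0.0136   75.017 ] [ 1.8406 -0.8735  0.0052] False
13.25 -85 [-84.6093  -0.0209  75.1122] [ 1.231  -1.2268 -0.7999] False
13.78 -70 [-69.6004  -0.0786  75.1003] [ 2.232  -0.6119  0.4066] False
14.1 -63 [-62.6853  -0.0645  75.0586] [ 1.9801 -0.9178 -0.4805] False
14.35 -59 [-59.0361   0.1795  75.0619] [-1.6246  0.5738 -1.0435] False
14.6 -56 [-57.8834   1.2979  75.0794] [-15.8975   2.6196   0.8196] False
14.85 -54 [-57.4399   1.4692  75.026 ] [-29.4342  -1.4151   4.7042] False
16.525
```

View pics/c.png

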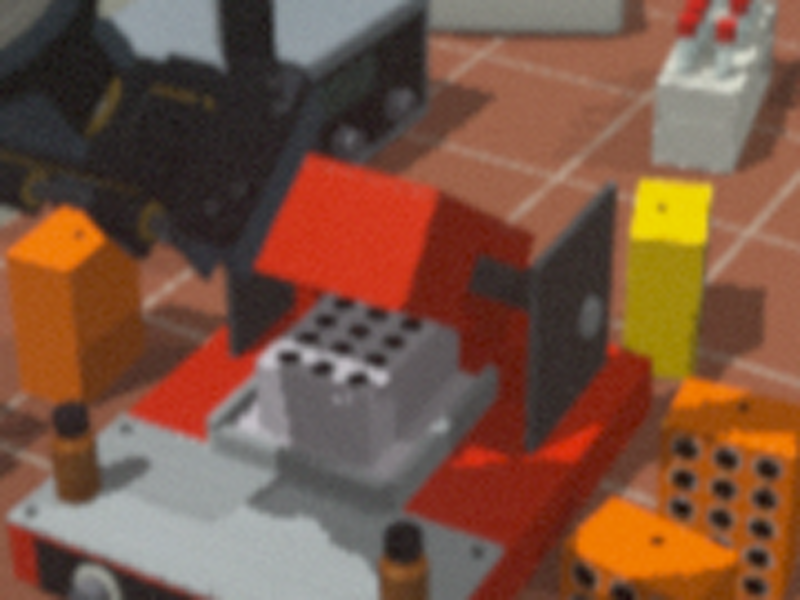

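The block lies flat on the plate behind the lip, bores up, top face at (360,340), and both vials are still standing. The stop at contact x ≈ -44.5 agrees with the rear stop. Next the lever: I'll go above the grip and check it with the wrist camera.

```bash
python3 - <<'E'
from h import *
ctrl.move_l(W(-150,0,420),.3); ctrl.goto(W(27,78,360),O(2,-1)); ctrl.command_gripper(.6)
p=np.array(ctrl.current_tool_pos());R=np.array(ctrl.current_eef_rot())
im=ctrl.read_camera("wrist"); cv2.imwrite("pics/w.png",cv2.resize(im,(800,600)))
c=ctrl.camera_params("wrist"); T=np.eye(4);T[:3,:3]=R;T[:3,3]=p; pose=T@c["T_tool_cam"]
np.savez("w.npz",pose=pose); c["pose"]=pose
for P in ((27,78,263),(25.5,78,303),(25.5-11,66,303),(25.5-11,90,303),(14.5,66,223),(-60,62.5,175),(-23,62.5,223),(-23,-62.5,223),(20,97,270)):
    print(P,proj("w",W(*P),c)*800/560)
print(ctrl.current_t(),hp())
E
```

```text
(27, 78, 263) [404.9345 285.2729]
(25.5, 78, 303) [404.7645 306.6156]
(14.5, 66, 303) [381.8909 287.0227]
(14.5, 90, 303) [427.6651 287.0901]
(14.5, 66, 223) [387.7013 249.5818]
(-60, 62.5, 175) [384.2569 135.1542]
(-23, 62.5, 223) [381.7701 194.5689]
(-23, -62.5, 223) [193.3759 194.2892]
(20, 97, 270) [436.753  277.9526]
20.3167 [ 26.9979  77.9754 359.9879]
```

View pics/w.png

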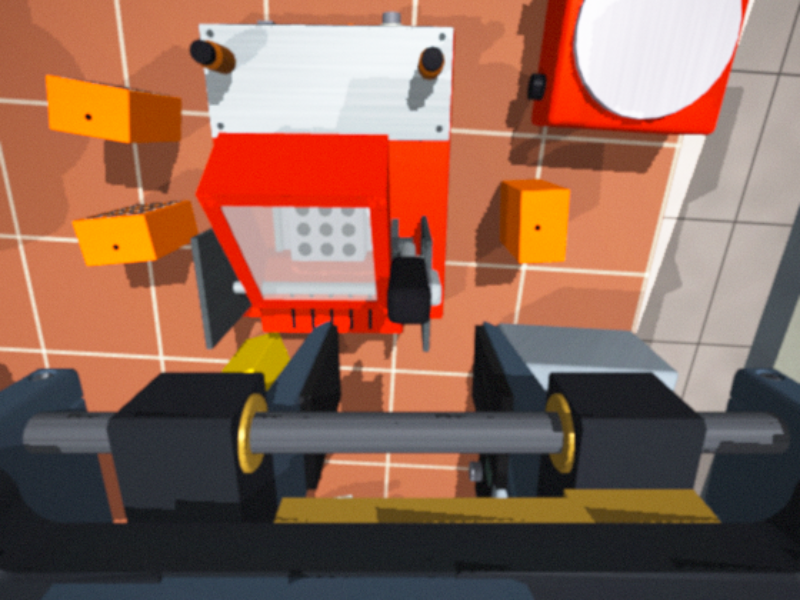

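The wrist view has the grip's top at columns 389–430 (centre about 409). I predicted 405, so the grip lies about 1.8 mm further out (+y). I'll correct for that, descend and squeeze.

```bash
cat >> h.py <<'E'
YG=79.8
def G(phi,L=None,back=0):
    L=2+np.degrees(phi) if L is None else L; l=np.radians(L); c,s=np.cos(phi),np.sin(phi)
    k=19-back
    return W(85-58*c-163*s+k*np.sin(l),YG,100+163*c-58*s-k*np.cos(l)),O(L,-1)
def F(f0=0): return Rz(Q[2]).T@(np.array(ctrl.current_contact_force())-f0)
E
python3 - <<'E'
from h import *
p,o=G(0,back=70); ctrl.move_l(p,.1,o)
f0=np.array(ctrl.current_contact_force())
p,o=G(0); print(ctrl.move_l(p,.1,o,contact_N=10),hp(),F(f0))
ctrl.command_gripper(0)
print("width mm",91*ctrl.current_grip_width(),"pad",ctrl.current_grasp_force(),F(f0),hp(),ctrl.current_t())
E
```

```text
False [ 27.6888  80.2103 244.7656] [ 0.4236 -1.1475  0.487 ]
width mm 23.930791734430084 pad 30.00161625444889 [-2.5699 -5.5395  5.3174] [ 27.4795  79.3691 244.464 ] 22.35
```

The grip width of 24 mm means the button is fully in, and the side force is small. Swinging the lever.

```bash
python3 - <<'E'
from h import *
f0=np.zeros(3)
for ph in (.06,.16,.26,.36,.46,.56,.63,.65,.662):
    p,o=G(ph); h=ctrl.move_l(p,.05,o,contact_N=40)
    print(ph,h,hp(),F(),"w",round(91*ctrl.current_grip_width(),1),round(ctrl.current_t(),2))
    if h: break
E
```

```text
0.06 False [ 18.2009  79.4763 240.4511] [-5.5821 -4.444   5.981 ] w 24.2 22.68
0.16 False [  4.8123  79.6585 233.0793] [-7.6449 -2.6857  5.0659] w 24.3 23.14
0.26 False [ -7.9092  79.8539 224.3271] [-8.0067 -0.0694  3.7824] w 24.0 23.6
0.36 False [-19.8325  80.0191 214.2855] [-8.7339  1.7523  2.4107] w 23.8 24.06
0.46 False [-30.6931  80.1776 203.1776] [-7.7404  2.7937  1.6838] w 24.0 24.52
0.56 False [-40.4021  80.2991 190.9869] [-7.1392  4.6181  1.8461] w 24.1 24.98
0.63 False [-46.4778  80.3945 181.8913] [-8.3852  4.6558 -0.1244] w 23.8 25.34
0.65 False [-47.6113  80.4019 179.886 ] [-6.3283  4.5308  4.8692] w 24.1 25.59
0.662 False [-47.5766  80.4397 179.6444] [-0.0025  1.8624 14.9359] w 24.1 25.84
```

```bash
python3 - <<'E'
from h import *
ctrl.command_gripper(.6)
p,o=G(.65,back=90); ctrl.move_l(p,.15,o); p,o=G(.65,back=90); p[2]+=.2; ctrl.move_l(p,.3,o)
q=np.array(ctrl.current_q()); q[0]-=50; ctrl.movej(q)
a=ctrl.read_camera("side")[130:370,150:390]; b=ctrl.read_camera("scene")[110:310,200:440]
cv2.imwrite("pics/f.png",np.hstack([cv2.resize(a,(400,400),interpolation=3),cv2.resize(b,(400,400*200//240),interpolation=3)[0:333] if 0 else cv2.resize(b,(400,400),interpolation=3)]))
print(ctrl.current_t(),hp(),F())
E
```

```text
30.2167 [451.3097 -43.0345 448.4414] [ 0.736  -0.2952  0.1694]
```

View pics/f.png

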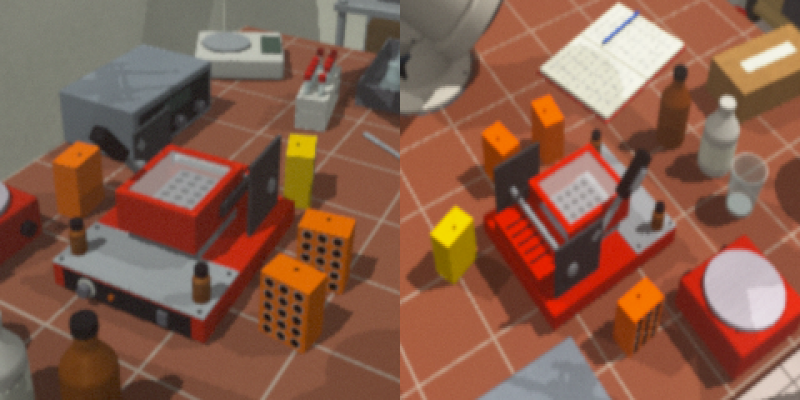

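The hood is closed over the block, whose bores show through the clear top at (185,185) in the left half. The vials and bottles all stand where they were, and the arm is clear, so I'll hand in.

```bash
python3 -c "
from bench import ctrl
print(ctrl.sign_off())"
```

```text
the job is handed in; nothing more can be done
None
```

The block was tipped over the lip and pushed home flat on the plate with its bores up, the hood is closed over it, nothing else in view had moved, and I handed the job in at about 30 s of the 61 s allowed; no verdict came back.

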